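# Kickstand down, then hold the frame upright

## Task

The bare frame on the service stand leans back against its rest bar with its kickstand folded up. While it still leans there, flip the kickstand fully down, past the pull of its over-centre spring; then take the frame by its top tube, bring it upright and finish holding it there: keep gripping it, without letting it tip over towards the kickstand side, because the hub can be checked only while it stands straight. Leave the small parts around it where they are.

Things in the scene. Friction and masses are not known exactly. Their poses are not given: they have to be found in the camera images.
- service_stand: fixed grey steel plate, 170 x 220 x 12 mm, bolted to the bench (it does not move). Origin on the bench surface under the hub axle; z is up, x points from the kickstand side to the rest-bar side (roughly away from the robot), y runs along the hub axle. The plate reaches from x = -70 to +100 mm and y = -110 to +110 mm. The black rest bar behind the frame runs along y at x = 53 mm, 127 mm up, 18 mm thick
- hub_axis (a point): middle of the hub axle, 40 mm above the bench; the frame tips about this axle, which runs along y of the service stand
- frame_tilt (a joint): lean of the frame about the hub axle in rad: 0 upright, +0.36 leaning back (to +x of the service stand) against the rest bar, where it starts; -0.25 tipped forward over the kickstand side. It turns freely, and unheld it falls to one side or the other; about 1 kg in all
- frame_stub: the frame, aluminium: two upright tubes 20 mm thick at y = -60 and +60 mm, 200 mm from the hub axle up to a top tube, with a plate half-way between them that carries the kickstand on the side facing the robot. Origin in the middle of the hub axle; z points up the frame to the top tube, x out of its back, y along the axle
- top_tube (a point): centre of the frame's top tube: a round bar 25 mm thick and 220 mm long along y, 200 mm from the hub axle (x = 0, z = 200 mm of the frame). Free on all sides between and beside the uprights; the tube may turn between the fingers as the frame tips
- kick_pivot (a point): kickstand pivot, on the frame at x = -30, y = -30, z = 110 mm of its axes. The kickstand turns about a line through this point along x of the frame
- kickstand (a joint): kickstand angle in rad: 0 folded up against its stop (the leg points to +y of the frame, 35 degrees above its y axis), 2.0 fully down against its stop (the leg points down, 80 degrees below the y axis). An over-centre spring pulls it to the nearer end; it tips over at about 1.0 and pulls with at most about 4 N at the peg
- kick_tang (a point): middle of the free length of the kickstand's peg: a round steel bar 14 mm thick, that sticks out along -x of the frame (towards the robot, rising with the lean) from the leg, 90 mm from the pivot. The peg ends 27 mm beyond this point on the robot's side; the leg, 12 mm thick, lies 35 mm behind it. The leg's foot reaches 128 mm from the pivot
- vial: bystander: small oil sample bottle with a screw cap, 32 mm thick, 60 mm tall, standing right of the service stand
- ring_spacer: bystander: flat steel ring, 38 mm across, 14 mm tall, lying right of the service stand
- adapter_sleeve: bystander: dark steel sleeve, 35 mm thick, 64 mm tall, standing behind the service stand

How it is judged:
By the outcome, as a careful person would: the job done as asked, in the order asked, and still so for the second after the job is handed in, while the arm keeps its last pose, push and grip.
It also fails if it takes over 48 s, if anything falls off the work surface, if the arm or the gripper's body presses on something with over 40 N, if the wrist force passes 120 N, or if a joint passes its speed limit or range.

## Robot

A 6-joint arm with a two-finger parallel gripper is mounted at the origin on a cart in front of the work surface, level with it; the furniture and walls round the work are solid. World frame = base frame: x ahead of the robot, y to its left, z up, the work surface at z = 0. Lengths are in m, angles in rad, forces in N, time in s.
With the tool pointing down it reaches from about 0.325 to 0.875 m from the base axis. Payload 4.4 kg.
Tool frame: the origin (TCP) lies midway between the tips of the shut fingers; the grasp point (between the pads) lies 19 mm behind it; z points along the fingers, y is the line along which they close (so a half turn about z gives the same grasp; the last joint's range is limited). The gripper opens to 85 mm and grips with 20 to 120 N. Pads are 22 mm wide; open, the fingers measure 114 mm over their backs; the gripper's body (76 mm by 85 mm) begins 54 mm behind the grasp point. The pads swing forward as they close: fully open they stand 13 mm farther back than shut.
Start: joints at [-1.387, 0.207, 1.542, -0, 1.393, -0.15], TCP at [0.189, -0.543, 0.231] pointing down, gripper open.
Joint ranges: [-2.73, 2.73], [-0.86, 2.22], [0.23, 2.46], [-1.11, 4.25], [0.08, 2.63], [-2.82, 2.82]. Speed limits (rad/s): [2.79, 2.79, 3.14, 3.14, 3.14, 3.14].

## Interface

Orientations are given as a rotation vector (axis times angle).
In Python, from plant import readout, eyes, hand_in gives the robot as it stands.
- The arm moves only by the shell command python3 -m crank 'ROWS'. ROWS is JSON, a list of rows, each a list of 3 entries, a list of its own where there are three numbers: the opening, from -1 (shut) to 1 (fully open), then the shift along the tool's x, y, z in cm, then the turn, a rotation vector about the tool's x, y, z in rad. A call has 1 to 10 rows; each row is the pose to reach, as a shift and turn from the pose commanded when the call began, along the tool's axes at that moment; what a row does not reach only later rows make up. A row lasts 1/8 s, in which the tool goes at most 62.5 mm and 10.7 degrees, less where a joint would pass 70% of its speed; a pose out of reach is approached as far as the arm can. A call with a gripper value outside its range is refused whole. The fingers move at their own pace and stop on an object; the grip force is fixed at half the most. Time passes only in rows, so rows that repeat a pose let the fingers close. It gives the time, the measured TCP pose, the force, the opening and the grip force at its end, in the units of the state.
- readout.get_obs(): the state, without advancing time (a new reading comes with each control period).
- eyes.capture(name): name is "scene" or "top" or "wrist"; returns a dict with "frame" (400x640x3 uint8, red, green, blue), "mtx" (3x3 intrinsics, pixels), "extrinsics" (4x4, takes a point from camera to world coordinates); the wrist camera has in their place "mount" (4x4, takes a point from camera to tool coordinates, whose origin is the TCP and whose axes are the flange's). Camera axes: x right, y up, looking along -z (the intrinsics and any distortion apply to the point x, -y, -z); pixel columns grow to the right and rows downward; lengths in m; the calibration is good to about 2 mm. The wrist camera is an equidistant fisheye: a pixel r from the principal point sees the ray r / f radians off the axis. A picture is of the moment at which its call begins: read the wrist's pose just before it. There is no depth.
- hand_in(): hands the job in; it is judged then, once.
The state is a dict: "t": time; "qpos": joint angles; "joint_vel": joint speeds; "tau": joint torques, N m; "tool_pos": TCP position; "ee_rot": TCP orientation; "contact_force": force on the tool from outside, world axes, zero at the start; "ft_torque": the same for the moment, N m; "gripper_width": finger opening in m; "grasp_force": force on a finger pad.
Only numpy, scipy, OpenCV 4.12 (cv2) and the standard library are available. Lean on these libraries where they do the work, as an engineer would, in place of code of your own. Each camera call takes 0.05 s, during which the arm holds its last target. There are 200 camera calls.

## Working session

There is one attempt and no reset: what is moved stays moved. The work goes in short steps, Python scripts to look and compute and a shell command to move; the robot and the scene stay as the last step left them, time stands still between calls to the robot, and variables do not carry over. Pictures are saved under pics/ and viewed, at most 10 in all, crops included, and the job is handed in when it is done.

```bash
mkdir -p pics; ls
python3 - <<'E'
from plant import readout, eyes
import cv2, numpy as np
o=readout.get_obs(); print({k:np.round(v,3).tolist() for k,v in o.items()})
for n in ("scene","top"):
    c=eyes.capture(n); cv2.imwrite(f"pics/{n}0.png",c["frame"][:,:,::-1]); print(n,np.round(c["mtx"],2).tolist(),np.round(c["extrinsics"],4).tolist(),[k for k in c])
E
```

```text
pics
{'t': 0.0, 'qpos': [-1.387, 0.207, 1.543, 0.0, 1.393, -0.151], 'joint_vel': [-0.0, -0.002, -0.0, 0.002, -0.001, 0.001], 'tau': [0.0, -38.304, -29.159, -0.0, 0.011, 0.0], 'tool_pos': [0.189, -0.542, 0.23], 'ee_rot': [-3.095, -0.523, 0.0], 'contact_force': [0.084, 0.383, -0.283], 'ft_torque': [-0.004, -0.032, 0.049], 'grasp_force': 0.0, 'gripper_width': 0.085}
scene [[503.2, 0.0, 315.72], [0.0, 503.2, 197.61], [0.0, 0.0, 1.0]] [[-0.7568, -0.5728, 0.3148, 0.9374], [0.6535, -0.6726, 0.3473, 0.3411], [0.0128, 0.4686, 0.8833, 1.0889], [0.0, 0.0, 0.0, 1.0]] ['frame', 'mtx', 'extrinsics']
top [[390.93, 0.0, 322.06], [0.0, 390.93, 192.76], [0.0, 0.0, 1.0]] [[0.0046, 0.9949, -0.1003, 0.5213], [-1.0, 0.0045, -0.0008, -0.036], [-0.0003, 0.1003, 0.995, 1.0723], [0.0, 0.0, 0.0, 1.0]] ['frame', 'mtx', 'extrinsics']
```

View pics/scene0.png

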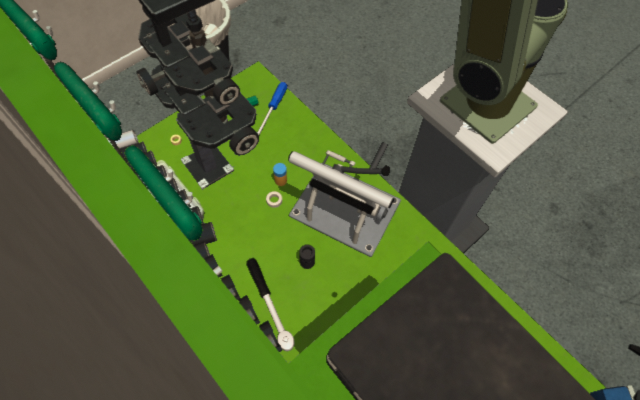

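View pics/top0.png

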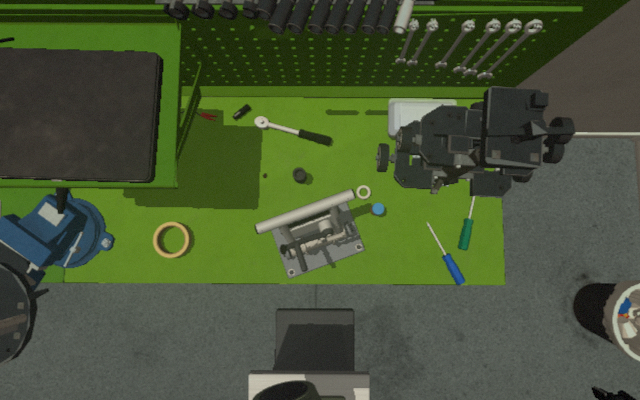

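The views show the frame, with the top tube running from about (257,227) to (354,196) in the top view. The vial is at (378,209), the ring at (363,191) and the sleeve at (300,176). I'll zoom in to get the corners.

Run:
```python
import cv2, numpy as np
a=cv2.imread("pics/top0.png")[165:290,240:400]; b=cv2.imread("pics/scene0.png")[130:275,260:420]
a=cv2.resize(a,None,fx=5,fy=4.8*5/4.8,interpolation=cv2.INTER_CUBIC)[:600]
b=cv2.resize(b,None,fx=4,fy=4,interpolation=cv2.INTER_CUBIC)
cv2.imwrite("pics/topz.png",a[:600]);cv2.imwrite("pics/scenez.png",b)
```

```text
(no output)
```

View pics/topz.png

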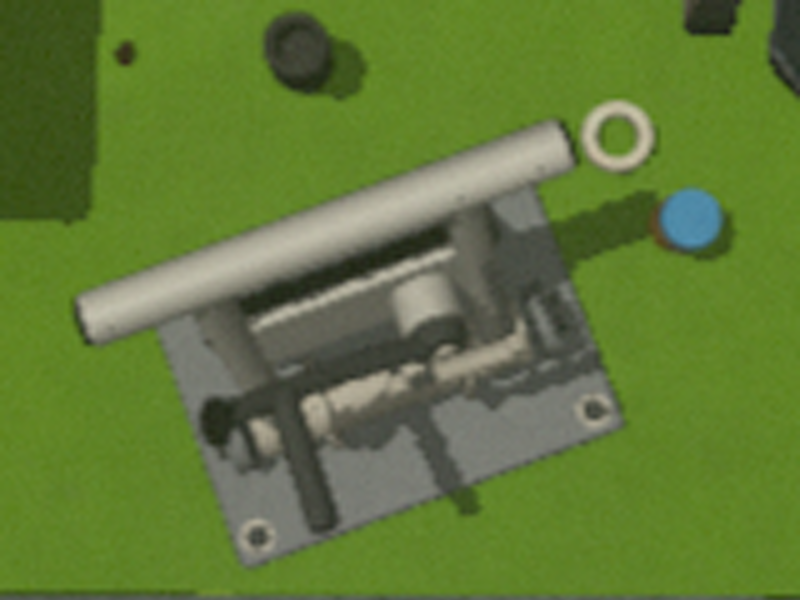

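View pics/scenez.png

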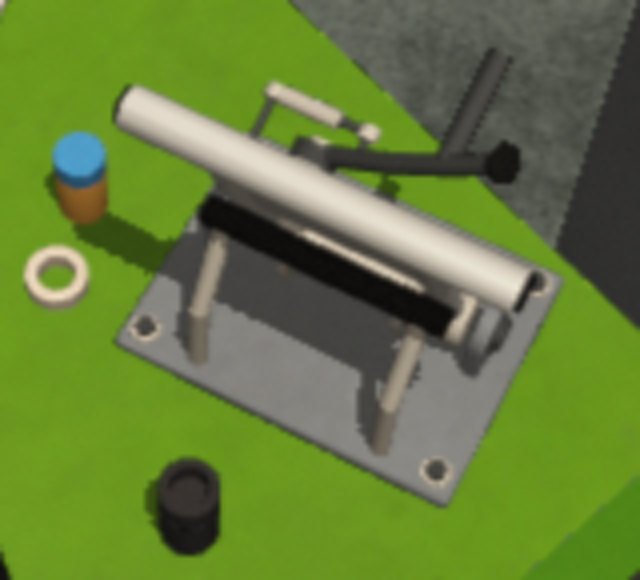

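Top zoom: plate near corners (248,567) and (624,422), tube ends (88,320) and (568,143), peg tip (322,522). Scene zoom: plate corners (118,342), (446,505), (562,280), tube ends (122,105) and (522,293), peg tip (500,55). I'll fit the pose to these.

```bash
cat > h.py <<'E'
import numpy as np
from scipy.spatial.transform import Rotation as R
from scipy.optimize import least_squares
K={'t':(390.93,322.06,192.76),'s':(503.2,315.72,197.61)}
E={'s':np.array([[-0.7568,-0.5728,0.3148,0.9374],[0.6535,-0.6726,0.3473,0.3411],[0.0128,0.4686,0.8833,1.0889],[0,0,0,1]]),
't':np.array([[0.0046,0.9949,-0.1003,0.5213],[-1,0.0045,-0.0008,-0.036],[-0.0003,0.1003,0.995,1.0723],[0,0,0,1]])}
def proj(c,p):
    q=E[c][:3,:3].T@(p-E[c][:3,3]); f,u,v=K[c]; return np.array([u+f*q[0]/-q[2],v-f*q[1]/-q[2]])
def stand(s,p): return R.from_euler('z',s[2]).apply(p)+[s[0],s[1],0]
def frame(s,p,tilt): return stand(s,R.from_euler('y',tilt).apply(p)+[0,0,.04])
def peg(a,dx=-.035): # frame coords; kickstand angle a -> peg point dx from the leg
    th=np.deg2rad(35)-a*np.deg2rad(115)/2.0
    return np.array([-.03+dx,-.03+.09*np.cos(th),.11+.09*np.sin(th)])
S0=None
E
python3 - <<'E'
from h import *
T=lambda x,y:(240+x/5,165+y/5); S=lambda x,y:(260+x/4,130+y/4)
pl=[('t',T(248,567),[-.07,.11,.012]),('t',T(624,422),[-.07,-.11,.012]),('s',S(118,342),[.1,-.11,.012]),('s',S(446,505),[.1,.11,.012]),('s',S(562,280),[-.07,.11,.012])]
tb=[('t',T(88,320),[0,.11,.2]),('t',T(568,143),[0,-.11,.2]),('s',S(122,105),[0,-.11,.2]),('s',S(522,293),[0,.11,.2])]
f=lambda s:np.concatenate([proj(c,stand(s,np.array(p)))-uv for c,uv,p in pl]+[proj(c,frame(s,np.array(p),s[3]))-uv for c,uv,p in tb])
r=least_squares(f,[.5,0,.3,.36],loss='soft_l1'); s=r.x; print(s,np.round(r.fun.reshape(-1,2),1).tolist())
for dx in(-.062,-.035):
  for pp in (-.03+0,):
    p=frame(s,peg(0,dx),.36); print(p,proj('t',p),proj('s',p))
print(T(322,522),S(500,55))
E
```

```text
[ 0.50251479 -0.02359125  0.36491294  0.35225735] [[-1.4, 0.1], [0.2, -0.2], [-2.1, -0.6], [-0.4, 0.2], [0.6, -1.3], [-0.4, -0.1], [-1.0, -0.6], [0.6, -0.1], [-0.3, -0.8]]
[0.45966445 0.00684457 0.22367063] [302.06504418 260.96484324] [380.18100969 152.1977662 ]
[0.48326981 0.01586235 0.21415923] [298.24769677 249.63486641] [374.40023375 163.86494956]
(304.4, 269.4) (385.0, 143.75)
```

Residuals are about 1 px and the tilt comes out at 0.352, close to the 0.36 given. The stand is at (0.5025, -0.0236) with yaw 0.365. The observed peg tip puts the leg about 20 mm further out from the frame (tang x ≈ -85 mm). Next I'll compute the first move.

```bash
cat >> h.py <<'E'
S=np.array([.5025,-.0236,.365]); TILT=.356
DX=-.055  # tang: leg at x=-.05, 35 mm further out
def delta(o,p,yaw,base=None):
    """shift in tool axes (cm) and turn from the measured pose to tool-down pose with tool x at world yaw"""
    A=R.from_rotvec(o['ee_rot']); B=R.from_euler('z',yaw)*R.from_rotvec([np.pi,0,0])
    return np.round(A.inv().apply(np.array(p)-o['tool_pos'])*100,2), np.round((A.inv()*B).as_rotvec(),3)
def tang(a): return frame(S,peg(a,DX),TILT)
E
python3 - <<'E'
from h import *
from plant import readout
o=readout.get_obs()
for a in(0,.5,1,1.3,1.6,2): print(a,tang(a).round(4))
t=tang(0); xs=R.from_euler('z',.365).apply([1,0,0])
print(delta(o,t+.005*xs+[0,0,.06],.365))
print([frame(S,np.array([-.112,0.0437,.1616]),TILT).round(3), frame(S,np.array([0,0,.2]),TILT).round(4), frame(S,np.array([0,0,.2]),0).round(4)])
E
```

```text
0 [0.4651 0.0089 0.2211]
0.5 [0.4459 0.0184 0.1819]
1 [0.4337 0.007  0.1404]
1.3 [ 0.4312 -0.0089  0.1188]
1.6 [ 0.4325 -0.03    0.102 ]
2 [ 0.4402 -0.0628  0.0897]
(array([ 44.71, -43.01,  -4.99]), array([-0.002, -0.   , -0.03 ]))
[array([ 0.441, -0.   ,  0.231]), array([0.5676, 0.0013, 0.2275]), array([ 0.5025, -0.0236,  0.24  ])]
```

```bash
python3 -m crank '[[-1,[3,-3,-5],[0,0,0]],[-1,[8,-8,-7],[0,0,0]],[-1,[13,-13,-7],[0,0,0]],[-1,[18,-17,-7],[0,0,0]],[-1,[22,-21,-7],[0,0,0]],[-1,[27,-26,-7],[0,0,0]],[-1,[32,-31,-7],[0,0,-0.03]],[-1,[37,-36,-6],[0,0,-0.03]],[-1,[41,-40,-5],[0,0,-0.03]],[-1,[44.7,-43,-5],[0,0,-0.03]]]' && python3 -m crank '[[-1,[0,0,0],[0,0,0]],[-1,[0,0,0],[0,0,0]]]'
python3 - <<'E'
from h import *
from plant import readout, eyes
import cv2
o=readout.get_obs(); print(o['tool_pos'],o['contact_force'])
t=tang(0); xs=R.from_euler('z',.365).apply([1,0,0])
print(delta(o,t+.005*xs+[0,0,.06],.365), o['qpos'])
c=eyes.capture("wrist"); cv2.imwrite("pics/w1.png",c["frame"][:,:,::-1]); print(c["mtx"].round(1).tolist(),c["mount"].round(4).tolist())
E
```

```text
t: 1.35
tool_pos: [0.4593, -0.0067, 0.2818]
ee_rot: [3.089, 0.57, -0.001]
contact_force: [0.8, -0.8, 0.3]
gripper_width: 0.0001
grasp_force: 0.0
t: 1.6
tool_pos: [0.4589, -0.0088, 0.2821]
ee_rot: [3.089, 0.571, -0.002]
contact_force: [-0.1, -0.4, 0.4]
gripper_width: -0.0004
grasp_force: 0.0
[ 0.45888043 -0.0088402   0.28210613] [-0.13007776 -0.37052073  0.3840895 ]
(array([ 1.71, -1.44,  0.1 ]), array([-0.   ,  0.002,  0.001])) [-2.07682807e-01 -8.36912881e-02  1.74321868e+00 -7.37870995e-04
  1.48338912e+00  9.97385710e-01]
[[309.7, 0.0, 318.1], [0.0, 309.7, 197.4], [0.0, 0.0, 1.0]] [[0.0, 0.9504, 0.3109, 0.0799], [1.0, -0.0005, 0.0015, 0.0012], [0.0016, 0.3109, -0.9504, -0.142], [0.0, 0.0, 0.0, 1.0]]
```

View pics/w1.png

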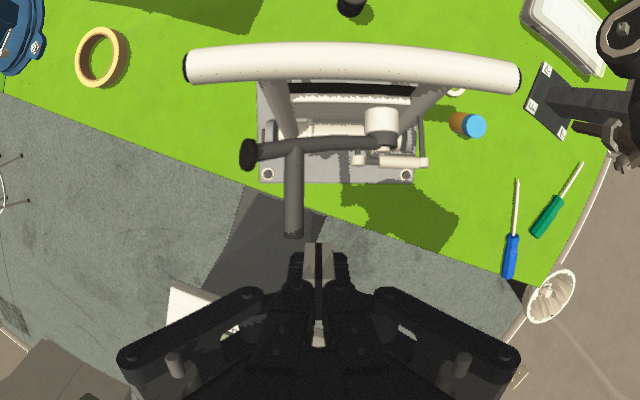

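The wrist view shows the peg from about (293,150) at the leg to its tip at (293,233), and the tube from (190,68) to (517,78). I'll check the model against these.

```bash
cat >> h.py <<'E'
M=np.array([[0,.9504,.3109,.0799],[1,-.0005,.0015,.0012],[.0016,.3109,-.9504,-.142],[0,0,0,1]])
def wproj(o,p):
    t=R.from_rotvec(o['ee_rot']).inv().apply(np.array(p)-o['tool_pos']); q=M[:3,:3].T@(t-M[:3,3])
    v=np.array([q[0],-q[1],-q[2]]); r=np.arctan2(np.hypot(v[0],v[1]),v[2])*309.7/np.hypot(v[0],v[1]); return np.round([318.1+r*v[0],197.4+r*v[1]],1)
E
python3 - <<'E'
from h import *
from plant import readout
o=readout.get_obs()
for dx in (-.02,-.055,-.082): print(dx,wproj(o,frame(S,peg(0,dx),TILT)))
for y in(.11,-.11): print(y,wproj(o,frame(S,np.array([0,y,.2]),TILT)))
E
```

```text
-0.02 [295.4 148.9]
-0.055 [295.1 198.7]
-0.082 [295.2 237.6]
0.11 [192.5  66.9]
-0.11 [511.8  77. ]
```

Model and view agree within a few pixels. Next I'll compute the press path.

```bash
python3 -m crank '[[-1,[1.7,-1.4,0],[0,0,0]],[-1,[1.7,-1.4,0],[0,0,0]],[-1,[1.7,-1.4,0],[0,0,0]]]'
python3 - <<'E'
from h import *
from plant import readout
o=readout.get_obs(); xs=R.from_euler('z',.365).apply([1,0,0])
for a in np.arange(0,1.9,.2): print(a.round(1),delta(o,tang(a)+.005*xs+[0,0,.011],.365))
E
```

```text
t: 2.02
tool_pos: [0.4698, 0.0089, 0.2826]
ee_rot: [3.09, 0.567, -0.001]
contact_force: [-0.1, 0.4, 0.1]
gripper_width: 0.0002
grasp_force: 0.0
0.0 (array([ 0.06, -0.17,  5.05]), array([ 0.   ,  0.   , -0.002]))
0.2 (array([-0.49, -1.05,  6.53]), array([ 0.   ,  0.   , -0.002]))
0.4 (array([-1.09, -1.6 ,  8.14]), array([ 0.   ,  0.   , -0.002]))
0.6 (array([-1.71, -1.8 ,  9.82]), array([ 0.   ,  0.   , -0.002]))
0.8 (array([-2.34, -1.63, 11.5 ]), array([ 0.   ,  0.   , -0.002]))
1.0 (array([-2.94, -1.11, 13.12]), array([ 0.   ,  0.   , -0.002]))
1.2 (array([-3.49, -0.26, 14.61]), array([ 0.   ,  0.   , -0.002]))
1.4 (array([-3.97,  0.89, 15.91]), array([ 0.   ,  0.   , -0.002]))
1.6 (array([-4.36,  2.3 , 16.97]), array([ 0.   ,  0.   , -0.002]))
1.8 (array([-4.64,  3.91, 17.74]), array([ 0.   ,  0.   , -0.002]))
```

```bash
python3 -m crank '[[-1,[0,-0.2,2.5],[0,0,0]],[-1,[0,-0.2,4.5],[0,0,0]],[-1,[-0.2,-0.6,5.5],[0,0,0]],[-1,[-0.5,-1,6.5],[0,0,0]],[-1,[-0.8,-1.4,7.3],[0,0,0]],[-1,[-0.8,-1.4,7.3],[0,0,0]]]'
python3 - <<'E'
from plant import eyes
import cv2
c=eyes.capture("wrist"); cv2.imwrite("pics/w2.png",c["frame"][:,:,::-1])
E
```

```text
t: 2.78
tool_pos: [0.4574, 0.021, 0.2093]
ee_rot: [-3.089, -0.57, -0.0]
contact_force: [1.2, 2.0, 3.2]
gripper_width: 0.0003
grasp_force: 1.4
```

View pics/w2.png

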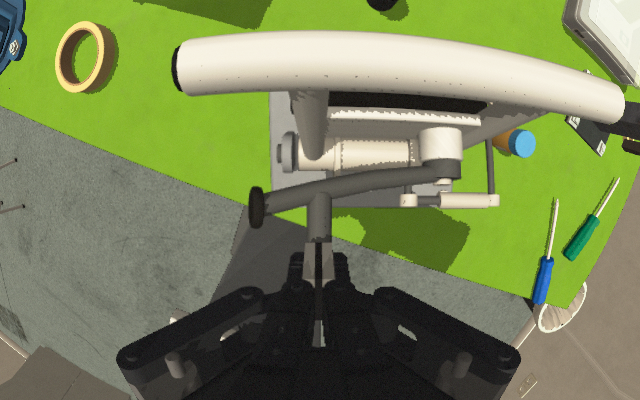

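The peg is seated under the fingertips at (318,220), and the leg has started to swing with about 3 N at the tool. I'll continue along the arc.

```bash
python3 -m crank '[[-1,[-0.6,-0.3,1.7],[0,0,0]],[-1,[-0.9,-0.4,2.5],[0,0,0]],[-1,[-1.2,-0.3,3.3],[0,0,0]],[-1,[-1.5,-0.2,4.2],[0,0,0]],[-1,[-1.8,0,5],[0,0,0]],[-1,[-2.1,0.3,5.8],[0,0,0]],[-1,[-2.4,0.7,6.6],[0,0,0]],[-1,[-2.7,1.1,7.3],[0,0,0]],[-1,[-3,1.7,8],[0,0,0]],[-1,[-3,1.7,8],[0,0,0]]]'
python3 - <<'E'
from plant import eyes
import cv2
c=eyes.capture("wrist"); cv2.imwrite("pics/w3.png",c["frame"][:,:,::-1])
E
```

```text
t: 4.08
tool_pos: [0.4353, -0.0064, 0.129]
ee_rot: [-3.089, -0.568, 0.002]
contact_force: [-0.6, 0.0, -0.9]
gripper_width: -0.0002
grasp_force: 0.0
```

View pics/w3.png

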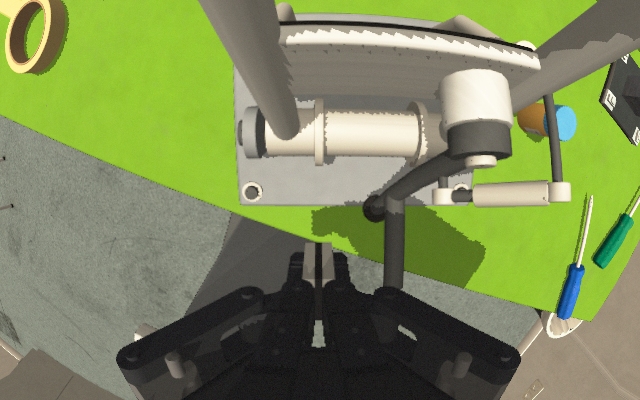

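The peg has snapped away to (395,200)–(393,285), clear of the fingers. I'll check that against the a = 2.0 model.

Run:
```python
from h import *
from plant import readout
o=readout.get_obs()
for a in (1.4,1.6,1.8,1.9,2.0): print(a,wproj(o,frame(S,peg(a,-.02),TILT)),wproj(o,tang(a)),wproj(o,frame(S,peg(a,-.082),TILT)))
# next: back off straight up, then over tube, tool yaw +90deg
p=frame(S,np.array([0,0,.2]),TILT); print(p,delta(o,p+[0,0,.07],.365+np.pi/2))
```

```text
1.4 [328.5 195.2] [328.5 255.3] [328.3 299.6]
1.6 [350.7 196. ] [350.6 252.4] [350.  294.2]
1.8 [373.8 196.6] [373.7 250.3] [372.8 290.3]
1.9 [385.7 196.8] [385.5 249.4] [384.5 288.7]
2.0 [397.7 196.9] [397.5 248.7] [396.4 287.4]
[0.56761363 0.00128135 0.22745969] (array([ 12.59,   3.99, -16.81]), array([-1.000e-03, -0.000e+00, -1.572e+00]))
```

The peg reads about a = 2.0, against the stop. Now up, over the tube, rotate 90° and open.

```bash
python3 -m crank '[[-1,[-1,0,-5],[0,0,0]],[-1,[-1,0,-10],[0,0,0]],[-1,[-1,0,-15],[0,0,-0.1]],[-1,[0,0,-18],[0,0,-0.28]],[0,[3,1,-18],[0,0,-0.46]],[1,[6,2,-18],[0,0,-0.64]],[1,[9,3,-18],[0,0,-0.82]],[1,[12.6,4,-18],[0,0,-1]],[1,[12.6,4,-17.5],[0,0,-1.18]],[1,[12.6,4,-17],[0,0,-1.36]]]' && python3 -m crank '[[1,[0,0,0],[0,0,-0.15]],[1,[0,0,0],[0,0,-0.21]],[1,[0,0,0],[0,0,-0.21]],[1,[0,0,0],[0,0,-0.21]]]'
python3 - <<'E'
from h import *
from plant import readout, eyes
import cv2
o=readout.get_obs()
p=frame(S,np.array([0,0,.2]),TILT); print(delta(o,p+[0,0,-.019],.365+np.pi/2),o['qpos'])
for y in(.11,-.11): print(y,wproj(o,frame(S,np.array([0,y,.2]),TILT)))
print(wproj(o,tang(2)))
c=eyes.capture("wrist"); cv2.imwrite("pics/w4.png",c["frame"][:,:,::-1])
E
```

```text
t: 5.38
tool_pos: [0.5684, 0.0018, 0.2994]
ee_rot: [-2.036, -2.392, -0.0]
contact_force: [0.4, -0.3, -1.2]
gripper_width: 0.0856
grasp_force: 0.0
t: 5.88
tool_pos: [0.5679, 0.0017, 0.2998]
ee_rot: [1.783, 2.586, 0.0]
contact_force: [0.2, 0.8, -0.5]
gripper_width: 0.0853
grasp_force: 0.0
(array([-0.03, -0.04,  9.13]), array([ 0.   ,  0.   , -0.002])) [-1.49464200e-01  1.46544104e-01  1.47035062e+00  6.42231242e-05
  1.52434620e+00 -5.12827788e-01]
0.11 [316.   56.7]
-0.11 [316.9 324.2]
[202.4 181.6]
```

View pics/w4.png

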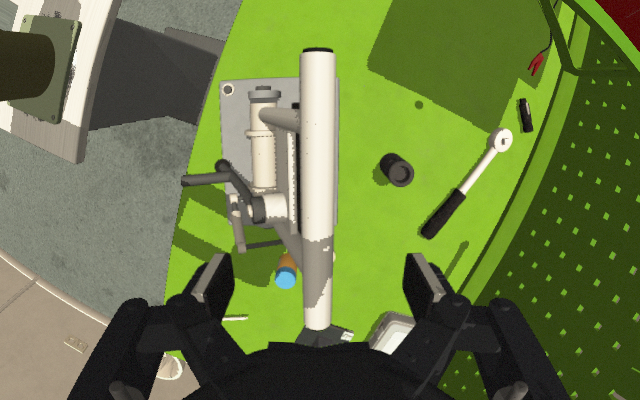

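The tube is centred at column 317 between the open fingers, the frame still leans, and the peg is at about (200,180), i.e. down as modelled. I'll descend and grip.

```bash
python3 -m crank '[[1,[0,0,3],[0,0,0]],[1,[0,0,6],[0,0,0]],[1,[0,0,8],[0,0,0]],[1,[0,0,9.1],[0,0,0]],[1,[0,0,9.1],[0,0,0]]]' && python3 -m crank '[[0,[0,0,0],[0,0,0]],[-0.3,[0,0,0],[0,0,0]],[-0.6,[0,0,0],[0,0,0]],[-1,[0,0,0],[0,0,0]],[-1,[0,0,0],[0,0,0]],[-1,[0,0,0],[0,0,0]],[-1,[0,0,0],[0,0,0]]]'
python3 - <<'E'
from h import *
from plant import readout
o=readout.get_obs(); print(o['contact_force'],o['tool_pos'])
for t in (.3,.25,.2,.15,.1,.05,0): print(t,delta(o,frame(S,np.array([0,0,.2]),t)+[0,0,-.019],.365+np.pi/2))
E
```

```text
t: 6.55
tool_pos: [0.5674, 0.0016, 0.208]
ee_rot: [-1.782, -2.585, 0.001]
contact_force: [-0.2, -0.3, 0.0]
gripper_width: 0.0851
grasp_force: 0.0
t: 7.42
tool_pos: [0.5673, 0.0012, 0.2095]
ee_rot: [-1.782, -2.587, 0.002]
contact_force: [-4.4, -1.2, 5.8]
gripper_width: 0.0234
grasp_force: 59.2
[-4.40870838 -1.23776248  5.75695418] [0.56729945 0.00123241 0.2095228 ]
0.3 (array([-0.01, -1.03, -0.25]), array([-0.001,  0.   , -0.001]))
0.25 (array([-0.01, -1.99, -0.52]), array([-0.001,  0.   , -0.001]))
0.2 (array([-0.01, -2.97, -0.75]), array([-0.001,  0.   , -0.001]))
0.15 (array([-0.01, -3.95, -0.92]), array([-0.001,  0.   , -0.001]))
0.1 (array([-0.01, -4.94, -1.04]), array([-0.001,  0.   , -0.001]))
0.05 (array([-0.01, -5.94, -1.12]), array([-0.001,  0.   , -0.001]))
0 (array([-0.01, -6.94, -1.14]), array([-0.001,  0.   , -0.001]))
```

```bash
python3 -m crank '[[-1,[0,-0.5,-0.2],[0,0,0]],[-1,[0,-1.2,-0.4],[0,0,0]],[-1,[0,-2,-0.6],[0,0,0]],[-1,[0,-3,-0.85],[0,0,0]],[-1,[0,-4,-1],[0,0,0]],[-1,[0,-5,-1.15],[0,0,0]],[-1,[0,-5.8,-1.2],[0,0,0]],[-1,[0,-6.5,-1.25],[0,0,0]],[-1,[0,-6.9,-1.25],[0,0,0]],[-1,[0,-6.9,-1.25],[0,0,0]]]' && python3 -m crank '[[-1,[0,0,0],[0,0,0]],[-1,[0,0,0],[0,0,0]],[-1,[0,0,0],[0,0,0]]]'
python3 - <<'E'
from h import *
from plant import readout, eyes
import cv2
o=readout.get_obs()
print(delta(o,frame(S,np.array([0,0,.2]),0)+[0,0,-.019],.365+np.pi/2))
for n in("top","scene"):
  c=eyes.capture(n); cv2.imwrite(f"pics/{n}5.png",c["frame"][:,:,::-1])
a=cv2.imread("pics/top5.png")[165:290,240:400]; b=cv2.imread("pics/scene5.png")[130:275,260:420]
z=lambda i:cv2.resize(i,(400,int(i.shape[0]*2.5)),interpolation=cv2.INTER_CUBIC)
a,b=z(a),z(b); a=cv2.copyMakeBorder(a,0,b.shape[0]-a.shape[0],0,0,cv2.BORDER_CONSTANT); cv2.imwrite("pics/both5.png",np.hstack([a,b]))
for y in(.11,-.11):
  for t in(-.05,0,.05):
    p=frame(S,np.array([0,y,.2]),t); print(y,t,(proj('t',p)-[240,165])*2.5,(proj('s',p)-[260,130])*2.5+[400,0])
E
```

```text
t: 8.68
tool_pos: [0.5058, -0.0223, 0.2252]
ee_rot: [1.779, 2.582, 0.009]
contact_force: [2.3, 4.7, 11.0]
gripper_width: 0.0233
grasp_force: 63.2
t: 9.05
tool_pos: [0.5059, -0.0223, 0.2252]
ee_rot: [1.779, 2.582, 0.009]
contact_force: [1.3, 5.2, 11.6]
gripper_width: 0.0231
grasp_force: 63.3
(array([-0.  , -0.37,  0.42]), array([ 0.008,  0.002, -0.001]))
0.11 -0.05 [ 72.36165068 247.87772997] [768.93550073  96.13227528]
0.11 0 [ 68.28400803 236.63931636] [763.94383232 105.50460472]
0.11 0.05 [ 64.29850318 225.38503683] [758.80110791 115.28364239]
-0.11 -0.05 [316.17357349 155.24836208] [524.56077222 -13.26752641]
-0.11 0 [311.93095203 144.19142782] [518.75672119  -4.78118142]
-0.11 0.05 [307.63420502 133.17367911] [512.90669308   4.13348324]
```

View pics/both5.png

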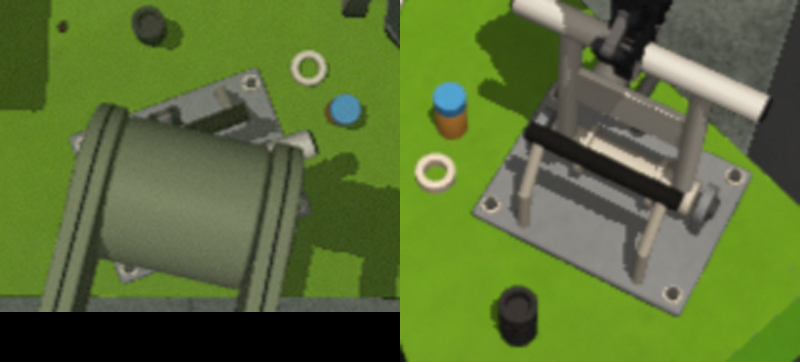

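Upright and gripped. The tube end is near (763,106), which implies a tilt of about 0.015–0.02, and the TCP is 3.7 mm short. The vial, ring and sleeve haven't moved. One small correction follows.

```bash
python3 -m crank '[[-1,[0,-0.2,-0.1],[0,0,0]],[-1,[0,-0.4,-0.2],[0,0,0]],[-1,[0,-0.4,-0.3],[0,0,0]],[-1,[0,-0.4,-0.3],[0,0,0]],[-1,[0,-0.4,-0.3],[0,0,0]]]'
python3 - <<'E'
from h import *
from plant import readout, eyes
import cv2
o=readout.get_obs()
print(delta(o,frame(S,np.array([0,0,.2]),0)+[0,0,-.019],.365+np.pi/2),np.abs(o['joint_vel']).max())
c=eyes.capture("scene")["frame"][:,:,::-1]
b=c[110:215,380:440] if 0 else c[115:235,270:430]
cv2.imwrite("pics/s6.png",cv2.resize(b,None,fx=5,fy=5,interpolation=cv2.INTER_CUBIC))
for y in(.11,-.11):
  for t in(-.05,0,.05): p=frame(S,np.array([0,y,.2]),t); print(y,t,(proj('s',p)-[270,115])*5)
E
```

```text
t: 9.78
tool_pos: [0.5007, -0.0241, 0.2256]
ee_rot: [1.781, 2.585, 0.004]
contact_force: [2.4, 3.6, 6.8]
gripper_width: 0.0231
grasp_force: 62.1
(array([-0.01,  0.19,  0.46]), array([ 0.004,  0.001, -0.001])) 0.002392842700424518
0.11 -0.05 [687.87100145 267.26455056]
0.11 0 [677.88766464 286.00920944]
0.11 0.05 [667.60221582 305.56728479]
-0.11 -0.05 [199.12154445  48.46494719]
-0.11 0 [187.51344239  65.43763715]
-0.11 0.05 [175.81338615  83.26696649]
```

View pics/s6.png

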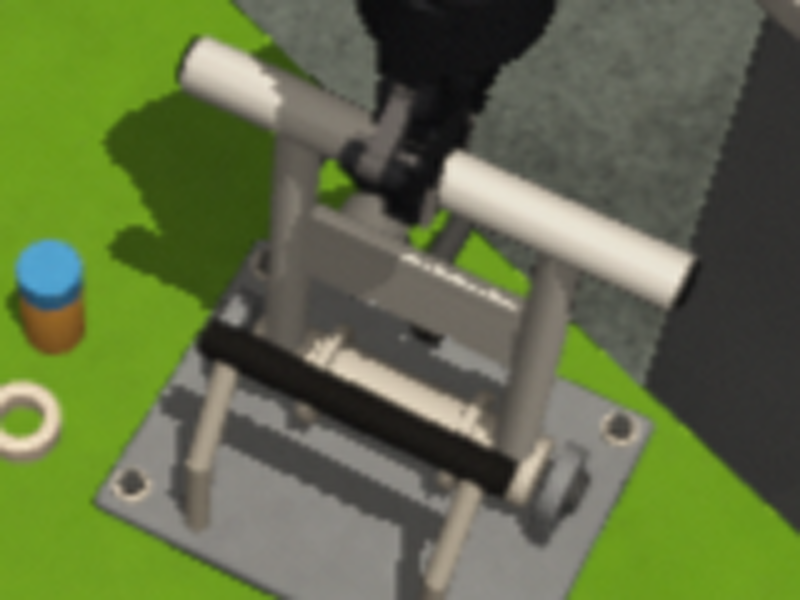

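Tube ends are at (685,282) and (188,62), a tilt of about -0.01, with the leg down behind the plate. I'll back off 1.5 mm, settle and hand in.

```bash
python3 -m crank '[[-1,[0,0.15,0],[0,0,0]],[-1,[0,0.15,0],[0,0,0]],[-1,[0,0.15,0],[0,0,0]],[-1,[0,0.15,0],[0,0,0]],[-1,[0,0.15,0],[0,0,0]]]'
python3 - <<'E'
from h import *
from plant import readout, hand_in
o=readout.get_obs()
d=delta(o,frame(S,np.array([0,0,.2]),0)+[0,0,-.019],.365+np.pi/2); print(d,o['grasp_force'])
if abs(d[0][1])<.4 and o['grasp_force']>30: print(hand_in())
E
```

```text
t: 10.45
tool_pos: [0.5018, -0.0237, 0.2256]
ee_rot: [1.782, 2.585, 0.003]
contact_force: [1.1, 2.5, 7.1]
gripper_width: 0.0228
grasp_force: 62.3
(array([-0.01,  0.06,  0.46]), array([ 0.003,  0.001, -0.001])) 62.26931691169739
the job is handed in; nothing more can be done
None
```

The kickstand was flipped fully down while the frame still leaned on its rest bar; the frame is now held upright by its top tube (within about 0.01 rad, 62 N grip), the small parts look unmoved in the camera views, and the job was handed in at 10.45 s, with no verdict shown.

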